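Square up three mortar prisms in the gang jig and lock its toggle

TASK

Get the three mortar prisms ready for end grinding: lay the one from the front of the bench into the jig beside the two that lie there askew, and gently nudge all three into one tight, square row against the side fence, each with its far end touching the end stop. Then swing the toggle lever round until it is fully locked, so that the pad clamps the row with the far ends still flush on the stop. Let no prism topple, do not ram the end stop, and leave the cube, the stopwatch and the mallet where they lie.

Things in the scene. Friction and masses are not known exactly. Their poses are not given: they have to be found in the camera images.
- jig: Flat aluminium gang-clamping jig, fixed on the deck. Origin: underside of its base plate; jig x points away from the robot along the prisms, jig y left to the fence, z up. In mm in this frame: base plate x -75..98, y -186..94; its flat top, z 14, is the bed the prisms lie on. Finished row: prism centres at x -5 and y 50, 10, -30 (in any order); near ends stand 10 mm over the bed's front edge.
- fence (a point): Middle of the inner face of the side fence, a fixed steel bar along the jig's left (jig x 18, y 70, z 29 mm). The face lies at jig y = 70 mm, runs x -62..98, from the bed to z 44 (30 above the bed).
- end_stop: Steel bar fixed on the jig across the far end of the bed; same origin and axes as jig. Its face towards the robot is at jig x = 75 mm, runs y -62..68, top z 44 (30 above the bed).
- pad_face (a point): Middle of the rubber face of the pressure pad, a low bar parallel to the fence on the bed's right, jig x -60..60, z 14..26 (only 12 above the bed, so fingers that hold the upper part of a prism pass over it). Open: at jig y = -85 mm, the jaw behind it reaching back to y -107 and its lug (x -13..13, z to 44) to y -127. It advances 38 mm towards the fence as the lever is swung.
- row_home (a point): Point on the bed under the centre of the finished row (jig x -5, y 10, z 14 mm).
- prism_a: Grey hardened mortar prism, 40 x 40 mm, 160 mm long, about 0.56 kg (varies a little), one of three alike. Origin: centre of its underside as it starts; its y axis runs along the 160 mm, x across the 40 mm, z up 40 mm to the top. Starts on the jig's bed on the fence side, askew, short of the end stop.
- prism_b: Grey hardened mortar prism, 40 x 40 mm, 160 mm long, about 0.56 kg (varies a little), one of three alike. Origin: centre of its underside as it starts; its y axis runs along the 160 mm, x across the 40 mm, z up 40 mm to the top. Starts on the jig's bed between prism_a and the pad, askew, short of the end stop.
- prism_c: Grey hardened mortar prism, 40 x 40 mm, 160 mm long, about 0.56 kg (varies a little), one of three alike. Origin: centre of its underside as it starts; its y axis runs along the 160 mm, x across the 40 mm, z up 40 mm to the top. Starts on the bench top at the left front, lying roughly along the bench's front edge.
- lever (a joint): Toggle lever's angle about its upright pivot, rad: 0 open (the handle points to the robot, jig -x), growing anticlockwise seen from above to 1.58 at the end of travel, just over centre, where the handle points straight out from the row (jig -y). Stays where it is left; light to move (about 2 N at the grip) until the pad meets the row.
- lever_pivot (a point): Pivot of the toggle lever at the handle's height (jig x 0, y -160, z 46 mm).
- lever_grip (a point): Middle of the lever's black round grip, 92 mm from the pivot, on the handle's axis; the grip is a horizontal sleeve 18 mm thick, reaching 54 to 128 mm from the pivot, underside 37 mm above the jig's underside.
- pad (a joint): How far the spring-backed pad is pressed back into the jaw, m: 0 free, about 0.002 when the lever is locked on three prisms, 0.004 at most.
- cube_k: Bystander: 50 mm mortar cube, the nearer of two on the deck's left, origin at the centre of its underside.
- stopwatch: Bystander: dark flat stopwatch lying between prism_c and the jig, 57 x 63 x 16 mm, origin at the centre of its underside.
- mallet: Bystander: rubber mallet with wooden handle, 238 mm long, lying at the right front; origin at the middle of its underside, handle towards its -y, head (90 mm wide, 47 mm high) towards its +y.

How it is judged:
On the way, in this order (a step that is already met when the one before it is completed fails the run):
1. all three prisms lie flat in the jig, parallel to the fence within 4 degrees, far ends within 4 mm of the end stop, while the lever is not yet locked (below 1.3 rad) (x of prism_a in the frame of jig between -0.009 and -0.003 m and z of prism_a in the frame of jig between 0.011 and 0.0175 m and y of prism_a in the frame of jig between -0.062 and 0.056 m and angle between the y axis of each of prism_a, prism_b, prism_c and the x axis of jig, either way round below 0.07 rad and x of prism_b in the frame of jig between -0.009 and -0.003 m and z of prism_b in the frame of jig between 0.011 and 0.0175 m and y of prism_b in the frame of jig between -0.062 and 0.056 m and x of prism_c in the frame of jig between -0.009 and -0.003 m and z of prism_c in the frame of jig between 0.011 and 0.0175 m and y of prism_c in the frame of jig between -0.062 and 0.056 m and value of joint lever below 1.3 rad), for 0.2 s.
2. the lever is swung home (beyond 1.48 rad) (value of joint lever above 1.48 rad), for 0.2 s.
At the end, for the whole second after the job is handed in: All three prisms lie flat on the bed in one tight row against the fence, parallel to it within 0.02 rad, at rest, each far end within 2 mm of the end stop; the lever is locked (beyond 1.48 rad) and the pad is pressed back at least 1.2 mm by the row (x of prism_a in the frame of jig between -0.007 and -0.003 m and z of prism_a in the frame of jig between 0.011 and 0.0175 m and y of prism_a in the frame of jig between -0.062 and 0.056 m and angle between the y axis of each of prism_a, prism_b, prism_c and the x axis of jig, either way round below 0.02 rad and y of each of prism_a, prism_b, prism_c in the frame of jig above -0.034 m and linear speed of each of prism_a, prism_b, prism_c below 0.01 m/s and x of prism_b in the frame of jig between -0.007 and -0.003 m and z of prism_b in the frame of jig between 0.011 and 0.0175 m and y of prism_b in the frame of jig between -0.062 and 0.056 m and x of prism_c in the frame of jig between -0.007 and -0.003 m and z of prism_c in the frame of jig between 0.011 and 0.0175 m and y of prism_c in the frame of jig between -0.062 and 0.056 m and value of joint lever above 1.48 rad and value of joint pad above 0.0012 m); the robot touches nothing.
It fails at once if a prism topples (tilts more than 0.5 rad) (angle between any of prism_a, prism_b, prism_c's own z axis and vertical above 0.5 rad).
It fails at once if a prism or the robot rams the end stop (more than 60 N) (contact force between end_stop and anything else above 60 N).
It fails at once if the cube, the stopwatch or the mallet is moved more than 25 mm (distance of any of cube_k, stopwatch, mallet from where it was at the start of the episode above 0.025 m).
It also fails if it takes over 72 s, if anything falls off the work surface, if the arm or the gripper's body presses on something with over 40 N, if the wrist force passes 120 N, or if a joint passes its speed limit or range.

ROBOT

A 6-joint arm with a two-finger parallel gripper is mounted at the origin on a cart in front of the work surface, level with it; the furniture and walls round the work are solid. World frame = base frame: x ahead of the robot, y to its left, z up, the work surface at z = 0. Lengths are in m, angles in rad, forces in N, time in s.
With the tool pointing down it reaches from about 0.35 to 0.925 m from the base axis. Payload 6.4 kg.
Tool frame: the origin (TCP) lies at the very end of the fingers, on their centre line; the grasp point (between the pads) lies 19 mm behind it (manip.grip_point_offset is the distance from the TCP to the grasp point, in m); z points along the fingers, y is the direction in which the jaws open and shut (so a half turn about z gives the same grasp; the last joint's range is limited). The gripper opens to 85 mm and grips with 20 to 120 N. Pads are 22 mm wide; open, the fingers measure 114 mm over their backs; the gripper's body (76 mm by 85 mm) begins 54 mm behind the grasp point. The pads swing forward as they close: fully open they stand 13 mm farther back than shut.
Start: joints at [0.98, 0.245, 1.558, -0, 1.339, -0.174], TCP at [0.263, 0.594, 0.231] pointing down, gripper open.
Joint ranges: [-3.13, 3.13], [-1.02, 2.26], [0.13, 2.54], [-0.95, 4.09], [0.21, 2.88], [-2.74, 2.74]. Speed limits (rad/s): [2.57, 2.57, 3.14, 3.14, 3.14, 3.14].

INTERFACE

Orientations are given as [roll, pitch, yaw] about the fixed x, y, z axes, in that order (R = Rz(yaw) Ry(pitch) Rx(roll)).
In Python, from plant import get_state, cams, manip, models gives the robot as it stands.
- The arm moves only by the tool servo_tool, never from a script. Its argument "motion" is a list of rows, each a list of 6 numbers: the shift along the tool's x, y, z normalised to -1 to 1, where 1 is 4 cm, then the turn, a rotation vector about the tool's x, y, z normalised to -1 to 1, where 1 is 0.12 rad. In form: [[x, y, z, ax, ay, az], ...]. A call has 1 to 12 rows; each row shifts and turns the commanded pose from where the row before left it, along the tool's axes as they then stand; what a row does not reach is not made up. A row lasts 1/10 s, in which the tool goes at most 50 mm and 8.59 degrees, less where a joint would pass 70% of its speed; a pose out of reach is approached as far as the arm can. A call with a number of a shift or a turn outside -1 to 1 is refused whole. A call with a gripper value outside its range is refused whole. "hand" is the opening, from 0 (shut) to 1 (fully open), set as the call begins (left out, the last holds). The fingers move at their own pace and stop on an object; "squeeze" is the grip in N (left out, the last holds). Time passes only in rows, so rows that do not move let the fingers close. It gives the time, the measured TCP pose, the force and the opening at its end, in the units of the state.
- get_state(): the state, without advancing time (a new reading comes with each control period).
- cams.snapshot(name): name is "side" or "top" or "wrist"; returns a dict with "frame" (384x512x3 uint8, blue, green, red), "z_map" (384x512 float32, m along the optical axis (not along the pixel's ray), 0 where there is no reading), "vertical_fov" (degrees; the focal length in pixels is half the picture's height over the tangent of half this angle, whatever the lens; pixels are square), "cx", "cy" (the principal point, pixels), "pose" (4x4, takes a point from camera to world coordinates); the wrist camera has in their place "mount" (4x4, takes a point from camera to tool coordinates, whose origin is the TCP and whose axes are the flange's). Camera axes: x right, y up, looking along -z (the intrinsics and any distortion apply to the point x, -y, -z); pixel columns grow to the right and rows downward; lengths in m; the calibration is good to about 2 mm. A picture is of the moment at which its call begins: read the wrist's pose just before it.
- manip.hand_in(): hands the job in, once; it reports no verdict.
Trained networks look in the newest picture that a camera, given by its name, has taken for a name from the list of things; names that differ only in an ending like _2 or _b are one class to them, and where a whole thing is asked for, a point or a joint stands for the part that bears it (a point fixed in the world has none). Each returns a list of dicts, best first, with "confidence" (0 to 1); they miss things now and then, are a little off and sometimes report something else, mostly with a low value. They report only what shows in the picture. A call takes as long as a camera call.
- models.recognise(camera, query): "xyz" ([x, y, z] in m, in world coordinates, good to about 4 mm: the middle of the surface that is visible of it).
- models.outline_of(camera, query): "pixels" (384x512 bool, what is visible of it).
The state is a dict: "time_s": time; "qpos": joint angles; "joint_vel": joint speeds; "joint_torque": joint torques, N m; "ee_pos": TCP position; "tool_rot": TCP orientation; "contact_force": force on the tool from outside, world axes, zero at the start; "torque": the same for the moment, N m; "gripper_width": opening from 0.0 (shut) to 1.0 (fully open).
Only numpy, scipy, OpenCV 4.12 (cv2) and the standard library are available. Lean on these libraries where they do the work, as an engineer would, in place of code of your own. Each camera call takes 0.05 s, during which the arm holds its last target. There are 200 camera calls.

## Working session

There is one attempt and no reset: what is moved stays moved. The work goes in short steps, Python scripts to look and compute and a tool call to move; the robot and the scene stay as the last step left them, time stands still between calls to the robot, and variables do not carry over. Pictures are saved under pics/ and viewed, about 8 in all and at most 12, crops included, and the job is handed in when it is done.

Besides the shell and the picture viewer there is one more tool, called after "Emit:" in YAML: its name, and indented under it one key for each argument. servo_tool: Moves the arm, as the interface text tells. Its arguments: {"type":"object","properties":{"motion":{"type":"array"},"hand":{"type":"number"},"squeeze":{"type":"number"}},"required":["motion"]}

```bash
mkdir -p pics; ls
cat > h.py <<'E'
import numpy as np, cv2
from plant import get_state, cams, manip, models
def snap(n):
    s=get_state(); d=cams.snapshot(n); 
    if 'pose' in d: P=np.array(d['pose'])
    else:
        from scipy.spatial.transform import Rotation as R
        T=np.eye(4); T[:3,3]=s['ee_pos']; r=np.array(s['tool_rot']); T[:3,:3]=R.from_euler('xyz',r).as_matrix() if r.size==3 else r
        P=T@np.array(d['mount'])
    return d,P
def cloud(d,P):
    z=d['z_map']; h,w=z.shape; f=h/2/np.tan(np.radians(d['vertical_fov'])/2)
    v,u=np.mgrid[:h,:w]
    c=np.stack([(u-d['cx'])/f*z,-(v-d['cy'])/f*z,-z],-1)
    X=c@P[:3,:3].T+P[:3,3]; X[z==0]=np.nan
    return X
def proj(p,d,P):
    f=384/2/np.tan(np.radians(d['vertical_fov'])/2)
    c=np.linalg.inv(P)@np.append(p,1); return d['cx']-f*c[0]/c[2], d['cy']+f*c[1]/c[2]
E
python3 - <<'E'
from h import *
print(get_state())
for n in ['top','side']:
    d,P=snap(n); cv2.imwrite(f'pics/{n}0.png',d['frame']); print(n,d['vertical_fov'],d['cx'],d['cy'],P.round(3).tolist(), [k for k in d])
    np.savez(f'{n}0.npz',X=cloud(d,P),img=d['frame'])
    for q in ['jig','end_stop','prism_a','lever','lever_grip','cube_k','stopwatch','mallet']:
        print(q,[(np.round(r['xyz'],3).tolist(),round(r['confidence'],2)) for r in models.recognise(n,q)][:4])
E
```

```text
pics
{'time_s': 0.0, 'qpos': array([ 9.79880123e-01,  2.45798918e-01,  1.55900409e+00,  1.32488572e-05,
        1.33868130e+00, -1.74130264e-01]), 'joint_vel': array([ 2.57503892e-04, -2.07402056e-03, -1.11642794e-03, -4.29020389e-05,
        8.28690939e-04, -4.35804536e-04]), 'joint_torque': array([ 2.18855290e-03, -4.29500020e+01, -3.26139700e+01,  5.81803405e-06,
        5.15165651e-03,  2.21595499e-06]), 'ee_pos': array([0.26283546, 0.59389115, 0.23019534]), 'tool_rot': array([-3.13973184e+00, -3.40424060e-04,  2.72480334e+00]), 'contact_force': array([-0.02158976,  0.41267054,  0.2547403 ]), 'torque': array([-0.02187429,  0.05882172, -0.04731442]), 'gripper_width': 0.9960089288857463}
top 46.07465649054798 257.01918809521834 193.36096639337094 [[-0.017, 0.995, -0.103, 0.432], [-1.0, -0.016, 0.004, 0.152], [0.002, 0.103, 0.995, 1.406], [0.0, 0.0, 0.0, 1.0]] ['frame', 'z_map', 'vertical_fov', 'cx', 'cy', 'pose']
jig []
end_stop [([0.725, 0.089, 0.049], 0.9)]
prism_a [([0.47, 0.374, 0.046], 0.94), ([0.596, 0.106, 0.061], 0.81), ([0.614, 0.042, 0.062], 0.7), ([0.605, 0.329, 0.025], 
[... 242 characters left out ...]
566896279 193.6141821354123 [[0.92, 0.232, -0.315, 0.147], [-0.391, 0.501, -0.773, -0.908], [-0.021, 0.834, 0.551, 0.811], [0.0, 0.0, 0.0, 1.0]] ['frame', 'z_map', 'vertical_fov', 'cx', 'cy', 'pose']
jig [([0.664, -0.037, 0.024], 0.71)]
end_stop [([0.723, 0.072, 0.048], 0.76), ([0.615, 0.029, 0.055], 0.46), ([0.464, 0.339, 0.039], 0.33)]
prism_a [([0.466, 0.338, 0.04], 0.93), ([0.587, 0.1, 0.058], 0.74), ([0.613, 0.03, 0.054], 0.63), ([0.662, -0.033, 0.024], 0.21)]
lever [([0.625, -0.096, 0.054], 0.73)]
lever_grip [([0.625, -0.1, 0.052], 0.84), ([0.608, 0.32, 0.025], 0.17)]
cube_k [([0.606, 0.425, 0.038], 0.86)]
stopwatch [([0.604, 0.323, 0.025], 0.7)]
mallet [([0.466, -0.296, 0.031], 0.96)]
```

View pics/top0.png

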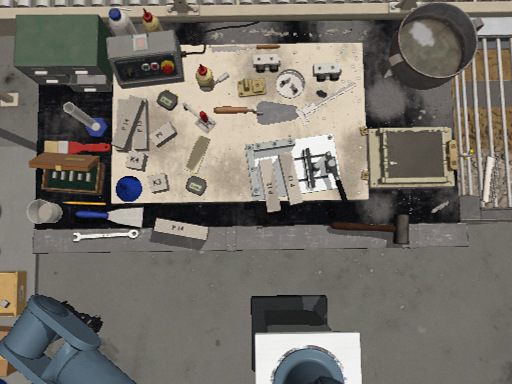

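Run:
```python
from h import *
for n in ['top']:
    d,P=snap(n); X=cloud(d,P); 
    z=X[...,2]
    for (a,b,u,v) in [(0.2,0.3,0,0)]: pass
    print('table z', np.nanpercentile(z,[2,10,25,50,75,90]))
    np.savez('t.npz',X=X,img=d['frame'])
    def rect(mask,name):
        pts=X[mask][:,:2].astype(np.float32); r=cv2.minAreaRect(pts); bx=cv2.boxPoints(r)
        print(name,len(pts),'c',np.round(r[0],4),'size',np.round(r[1],4),'ang',round(r[2],2),'zmed',round(float(np.nanmedian(X[mask][:,2])),4), 'box',np.round(bx,3).tolist())
    for q in ['prism_a','end_stop','stopwatch','lever_grip','fence','pad_face','jig']:
        for i,r in enumerate(models.outline_of(n,q)[:4]):
            m=r['pixels'].astype(np.uint8); 
            m=m.astype(bool)&np.isfinite(z)
            if m.sum()>20:
                zm=np.nanmedian(z[m]); print(round(r['confidence'],2),end=' '); rect(m&(abs(z-zm)<0.008),q+str(i))
```

```text
table z [-8.60295248e-01 -8.52879093e-01 -8.41637102e-01  7.11990431e-05
  2.11568622e-02  1.04586759e-01]
0.67 prism_a0 693 c [0.5955 0.1078] size [0.1593 0.0398] ang 8.88 zmed 0.0593 box [[0.5139999985694885, 0.11500000208616257], [0.5199999809265137, 0.07599999755620956], [0.6769999861717224, 0.10000000149011612], [0.6710000038146973, 0.14000000059604645]]
0.59 prism_a1 698 c [0.6172 0.0443] size [0.1601 0.0403] ang 11.52 zmed 0.0588 box [[0.5350000262260437, 0.04800000041723251], [0.5429999828338623, 0.008999999612569809], [0.699999988079071, 0.04100000113248825], [0.6919999718666077, 0.07999999821186066]]
0.74 end_stop0 272 c [0.723  0.0907] size [0.0229 0.1217] ang 7.26 zmed 0.049 box [[0.7039999961853027, 0.15000000596046448], [0.718999981880188, 0.028999999165534973], [0.7419999837875366, 0.03200000151991844], [0.7269999980926514, 0.15299999713897705]]
0.44 end_stop1 696 c [0.5955 0.1078] size [0.1594 0.0398] ang 8.88 zmed 0.0593 box [[0.5139999985694885, 0.11500000208616257], [0.5199999809265137, 0.07599999755620956], [0.6769999861717224, 0.10000000149011612], [0.67100000381
[... 613 characters left out ...]
g 64.32 zmed 0.0215 box [[0.5669999718666077, 0.3160000145435333], [0.6150000095367432, 0.2930000126361847], [0.6420000195503235, 0.3499999940395355], [0.593999981880188, 0.37299999594688416]]
0.96 fence0 2555 c [0.6567 0.0334] size [0.1732 0.2791] ang 7.61 zmed 0.0198 box [[0.5519999861717224, 0.1599999964237213], [0.5889999866485596, -0.11599999666213989], [0.7609999775886536, -0.09300000220537186], [0.7239999771118164, 0.18299999833106995]]
0.94 jig0 2628 c [0.6566 0.0331] size [0.1733 0.28  ] ang 7.68 zmed 0.0198 box [[0.5519999861717224, 0.1599999964237213], [0.5889999866485596, -0.11699999868869781], [0.7609999775886536, -0.09399999678134918], [0.7239999771118164, 0.18299999833106995]]
```

Run:
```python
from h import *
X=np.load('t.npz')['X']
def rect(m,name):
    m=m.astype(np.uint8); n,l,st,_=cv2.connectedComponentsWithStats(m)
    i=1+np.argmax(st[1:,4]); pts=X[l==i][:,:2].astype(np.float32); r=cv2.minAreaRect(pts);b=cv2.boxPoints(r)
    print(name,len(pts),np.round(r[0],4),np.round(r[1],4),round(r[2],2),'z',np.nanmedian(X[l==i][:,2]).round(4),b.round(3).tolist())
x,y,z=X[...,0],X[...,1],X[...,2]
R=lambda a,b,c,d,e,f:(x>a)&(x<b)&(y>c)&(y<d)&(z>e)&(z<f)
rect(R(.4,.54,.22,.5,.025,.06),'c')
rect(R(.45,.75,-.2,.25,.0535,.07)&(y>.075+.12*(x-.6)),'a')
rect(R(.45,.75,-.2,.25,.0535,.07)&(y<.075+.12*(x-.6))&(y>0),'b')
print('front z',np.nanmedian(z[R(.43,.5,.2,.26,-.05,.02)]),'deck',np.nanmedian(z[R(.6,.7,.2,.27,-.05,.02)]))
# lever
m=R(.45,.72,-.25,-.03,.04,.075); print(m.sum()); 
s=x[m]; 
for lo in np.arange(.5,.72,.015):
    k=m&(x>=lo)&(x<lo+.015)
    if k.sum(): print(round(lo,3),k.sum(),y[k].min().round(3),y[k].max().round(3),np.median(z[k]).round(3))
o=np.array([.6391,.0773]);t=np.radians(7.65)
```

```text
c 704 [0.4694 0.3778] [0.1615 0.0398] 79.07 z 0.0394 [[0.4350000023841858, 0.3019999861717224], [0.4740000069141388, 0.29499998688697815], [0.5040000081062317, 0.453000009059906], [0.4650000035762787, 0.460999995470047]]
a 685 [0.596  0.1078] [0.1604 0.0397] 8.77 z 0.0594 [[0.5139999985694885, 0.11500000208616257], [0.5199999809265137, 0.07599999755620956], [0.6779999732971191, 0.10000000149011612], [0.671999990940094, 0.14000000059604645]]
b 681 [0.6172 0.0441] [0.16   0.0403] 11.76 z 0.0589 [[0.5350000262260437, 0.04699999839067459], [0.5429999828338623, 0.00800000037997961], [0.699999988079071, 0.04100000113248825], [0.6909999847412109, 0.07999999821186066]]
front z -0.00046521055371750997 deck 0.005637929118998519
588
0.53 11 -0.127 -0.11 0.059
0.545 31 -0.124 -0.105 0.058
0.56 33 -0.122 -0.101 0.06
0.575 31 -0.116 -0.096 0.058
0.59 53 -0.25 -0.092 0.058
0.605 52 -0.25 -0.087 0.055
0.62 54 -0.25 -0.082 0.053
0.635 55 -0.249 -0.031 0.053
0.65 92 -0.25 -0.031 0.052
0.665 77 -0.25 -0.044 0.051
0.68 60 -0.25 -0.057 0.055
0.695 26 -0.25 -0.074 0.056
0.71 13 -0.25 -0.24 0.055
```

```bash
cat >> h.py <<'E'
from scipy.spatial.transform import Rotation as R
O=np.array([.6391,.0773,.0053]); T=np.radians(7.65)
try: O,T=np.load('jig.npy',allow_pickle=True)
except Exception: pass
def j2w(p): p=np.array(p,float); c,s=np.cos(T),np.sin(T); return O+np.array([c*p[0]-s*p[1],s*p[0]+c*p[1],p[2]])
def w2j(p): d=np.array(p)-O; c,s=np.cos(T),np.sin(T); return np.array([c*d[0]+s*d[1],-s*d[0]+c*d[1],d[2]])
def plan(wps,start=None):
    """wps: list of (xyz world, yaw, vmax m/row). prints rows"""
    s=get_state(); p=np.array(s['ee_pos']); Q=R.from_euler('xyz',s['tool_rot'])
    if start is not None: p=np.array(start[0],float); Q=R.from_euler('xyz',[np.pi,0,start[1]])
    rows=[]
    for tgt,yaw,v in wps:
        G=R.from_euler('xyz',[np.pi,0,yaw]); tgt=np.array(tgt)
        n=int(np.ceil(max(np.linalg.norm(tgt-p)/v,(Q.inv()*G).magnitude()/.118,1)))
        for i in range(n):
            k=n-i
            sh=np.round(Q.inv().apply((tgt-p)/k)/.04,2); rv=np.round((Q.inv()*G).as_rotvec()/k/.12,2)
            p=p+Q.apply(sh*.04); Q=Q*R.from_rotvec(rv*.12); rows.append([float(a)+0. for a in (*sh,*rv)])
    for i in range(0,len(rows),12): print(str(rows[i:i+12]).replace('.0,',',').replace('.0]',']').replace(' ',''))
E
python3 - <<'E'
from h import *
plan([(j2w([-.026,-.075,.215]),1.704,.039)])
E
```

```text
[[-0.79,-0.55,0.02,0,0,0.47],[-0.82,-0.51,0.02,0,0,0.47],[-0.85,-0.46,0.01,0,0,0.47],[-0.87,-0.41,0.02,0,0,0.47],[-0.9,-0.36,0.01,0,0,0.47],[-0.91,-0.31,0.02,0,0,0.47],[-0.93,-0.26,0.01,0,0,0.47],[-0.94,-0.21,0.02,0,0,0.47],[-0.95,-0.15,0.01,0,0,0.47],[-0.96,-0.1,0.02,0,0,0.48],[-0.97,-0.04,0.01,0,0,0.47],[-0.97,0.01,0.02,0,0,0.48]]
[[-0.96,0.07,0.01,0,0,0.47],[-0.96,0.12,0.02,0,0,0.48],[-0.95,0.18,0.01,0,0,0.47],[-0.94,0.23,0.02,0,0,0.48],[-0.93,0.28,0.01,0,0,0.47],[-0.9,0.34,0.02,0,0,0.48]]
```

Emit:
servo_tool:
  motion:
    - [-0.79, -0.55, 0.02, 0, 0, 0.47]
    - [-0.82, -0.51, 0.02, 0, 0, 0.47]
    - [-0.85, -0.46, 0.01, 0, 0, 0.47]
    - [-0.87, -0.41, 0.02, 0, 0, 0.47]
    - [-0.9, -0.36, 0.01, 0, 0, 0.47]
    - [-0.91, -0.31, 0.02, 0, 0, 0.47]
    - [-0.93, -0.26, 0.01, 0, 0, 0.47]
    - [-0.94, -0.21, 0.02, 0, 0, 0.47]
    - [-0.95, -0.15, 0.01, 0, 0, 0.47]
    - [-0.96, -0.1, 0.02, 0, 0, 0.48]
    - [-0.97, -0.04, 0.01, 0, 0, 0.47]
    - [-0.97, 0.01, 0.02, 0, 0, 0.48]
  hand: 0
  squeeze: 40

```text
time_s: 2.5
ee_pos: [0.5037, 0.1965, 0.224]
tool_rot: [3.141, 0.0, 2.043]
contact_force: [0.1, -0.5, -0.2]
gripper_width: -0.002
```

Emit:
servo_tool:
  motion:
    - [-0.96, 0.07, 0.01, 0, 0, 0.47]
    - [-0.96, 0.12, 0.02, 0, 0, 0.48]
    - [-0.95, 0.18, 0.01, 0, 0, 0.47]
    - [-0.94, 0.23, 0.02, 0, 0, 0.48]
    - [-0.93, 0.28, 0.01, 0, 0, 0.47]
    - [-0.9, 0.34, 0.02, 0, 0, 0.48]
    - [0, 0, 0, 0, 0, 0]

```text
time_s: 3.2
ee_pos: [0.625, -0.0042, 0.22]
tool_rot: [3.141, 0.001, 1.698]
contact_force: [0.7, -0.4, 0.6]
gripper_width: 0.005
```

Run:
```python
from h import *
s=get_state(); print(s['ee_pos'],s['tool_rot'],s['time_s'],s['gripper_width'])
d,P=snap('wrist'); X=cloud(d,P); cv2.imwrite('pics/w1.png',d['frame']); np.savez('w1.npz',X=X); print(np.array(d['mount']).round(3).tolist())
x,y,z=X[...,0],X[...,1],X[...,2]
def rect(m,name):
    n,l,st,_=cv2.connectedComponentsWithStats(m.astype(np.uint8))
    i=1+np.argmax(st[1:,4]); k=l==i; r=cv2.minAreaRect(X[k][:,:2].astype(np.float32)); b=cv2.boxPoints(r)
    print(name,k.sum(),np.round(r[0],4),np.round(r[1],4),round(r[2],2),'z',np.nanmedian(X[k][:,2]).round(4),b.round(3).tolist())
for q in ['jig','prism_a','end_stop','lever']:
    for i,r in enumerate(models.outline_of('wrist',q)[:3]):
        m=r['pixels'].astype(bool)&np.isfinite(z)
        if m.sum()>20:
            zm=np.nanmedian(z[m]); print(round(r['confidence'],2),end=' '); rect(m&(abs(z-zm)<.006),q)
```

```text
[ 0.62499012 -0.00416282  0.22002837] [3.14088686e+00 1.12122620e-03 1.69837246e+00] 3.2 0.004995807222172171
[[-0.0, 0.954, 0.301, 0.078], [1.0, 0.001, -0.0, -0.0], [-0.001, 0.301, -0.954, -0.142], [0.0, 0.0, 0.0, 1.0]]
0.61 jig 3564 [0.7257 0.092 ] [0.0217 0.128 ] 7.69 z 0.0497 [[0.7059999704360962, 0.15399999916553497], [0.7229999899864197, 0.027000000700354576], [0.7450000047683716, 0.029999999329447746], [0.7279999852180481, 0.15700000524520874]]
0.6 jig 19340 [0.6605 0.0236] [0.1732 0.2612] 7.58 z 0.0197 [[0.5569999814033508, 0.1420000046491623], [0.5920000076293945, -0.11699999868869781], [0.7639999985694885, -0.09399999678134918], [0.7289999723434448, 0.16500000655651093]]
0.79 prism_a 7544 [0.6198 0.0439] [0.1599 0.04  ] 11.68 z 0.0593 [[0.5370000004768372, 0.04699999839067459], [0.5450000166893005, 0.00800000037997961], [0.7020000219345093, 0.04100000113248825], [0.6940000057220459, 0.07999999821186066]]
0.68 prism_a 9368 [0.5982 0.1078] [0.1606 0.0399] 8.84 z 0.0593 [[0.515999972820282, 0.11500000208616257], [0.5220000147819519, 0.07599999755620956], [0.6809999942779541, 0
[... 330 characters left out ...]
57 0.0919] [0.0217 0.1283] 7.69 z 0.0497 [[0.7059999704360962, 0.15399999916553497], [0.7229999899864197, 0.027000000700354576], [0.7450000047683716, 0.029999999329447746], [0.7279999852180481, 0.15700000524520874]]
0.15 end_stop 913 [ 0.5755 -0.1073] [0.0682 0.0164] 19.61 z 0.0587 [[0.5410000085830688, -0.11100000143051147], [0.5460000038146973, -0.12600000202655792], [0.6100000143051147, -0.10400000214576721], [0.6050000190734863, -0.08799999952316284]]
0.94 lever 960 [ 0.5759 -0.1082] [0.0695 0.0173] 17.45 z 0.0585 [[0.5400000214576721, -0.10999999940395355], [0.5450000166893005, -0.12700000405311584], [0.6119999885559082, -0.10599999874830246], [0.6060000061988831, -0.09000000357627869]]
```

View pics/w1.png

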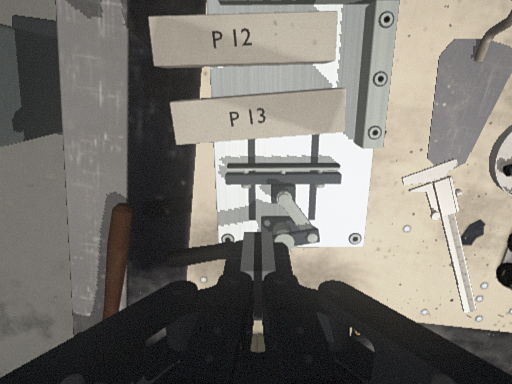

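Run:
```python
import numpy as np
np.save('jig.npy',np.array([np.array([.6408,.0773,.0053]),np.radians(7.65)],dtype=object),allow_pickle=True)
from h import *
print(O,T)
y=1.704
a=j2w([-.024,-.073,.06]);b=j2w([-.024,-.073,.027]);c=j2w([-.024,-.060,.027]);e=j2w([-.024,-.026,.027])
plan([(a,y,.04),(b,y,.02)]); plan([(c,y,.0045),(e,y,.0042)],(b,y))
```

```text
[0.6408 0.0773 0.0053] 0.13351768777756623
[[0,0.03,0.97,0,0,0],[0,0.02,0.97,0,0,0],[0.01,0.03,0.96,0,0,0],[0,0.02,0.97,0,0,0.01],[0,0,0.41,0,0,0],[0,0,0.41,0,0,0]]
[[0.11,0,0,0,0,0],[0.11,0,0,0,0,0],[0.1,0,0,0,0,0],[0.09,0,0,0,0,0],[0.1,0,0,0,0,0],[0.09,0,0,0,0,0],[0.1,0,0,0,0,0],[0.09,0,0,0,0,0],[0.1,0,0,0,0,0],[0.09,0,0,0,0,0],[0.1,0,0,0,0,0],[0.09,0,0,0,0,0]]
```

Emit:
servo_tool:
  motion:
    - [0, 0.03, 0.97, 0, 0, 0]
    - [0, 0.02, 0.97, 0, 0, 0]
    - [0.01, 0.03, 0.96, 0, 0, 0]
    - [0, 0.02, 0.97, 0, 0, 0]
    - [0, 0, 0.41, 0, 0, 0]
    - [0, 0, 0.41, 0, 0, 0]
    - [0, 0, 0, 0, 0, 0]

```text
time_s: 4.15
ee_pos: [0.6264, 0.0013, 0.0313]
tool_rot: [-3.139, -0.001, 1.704]
contact_force: [-0.2, 0.2, 0.3]
gripper_width: -0.001
```

Emit:
servo_tool:
  motion:
    - [0.11, 0, 0, 0, 0, 0]
    - [0.11, 0, 0, 0, 0, 0]
    - [0.1, 0, 0, 0, 0, 0]
    - [0.1, 0, 0, 0, 0, 0]
    - [0.1, 0, 0, 0, 0, 0]
    - [0.1, 0, 0, 0, 0, 0]
    - [0.1, 0, 0, 0, 0, 0]

```text
time_s: 4.85
ee_pos: [0.6239, 0.0291, 0.033]
tool_rot: [3.141, 0.001, 1.703]
contact_force: [0.5, -3.5, 3.2]
gripper_width: 0.0
```

Emit:
servo_tool:
  motion:
    - [0.1, 0, 0, 0, 0, 0]
    - [0.1, 0, 0, 0, 0, 0]
    - [0.1, 0, 0, 0, 0, 0]
    - [0.1, 0, 0, 0, 0, 0]
    - [0.1, 0, 0, 0, 0, 0]

```text
time_s: 5.35
ee_pos: [0.621, 0.0486, 0.0326]
tool_rot: [3.141, 0.001, 1.704]
contact_force: [1.0, -6.5, 3.2]
gripper_width: 0.0
```

Emit:
servo_tool:
  motion:
    - [0.06, 0, 0, 0, 0, 0]
    - [0.04, 0, 0, 0, 0, 0]
    - [0.03, 0, 0, 0, 0, 0]

```text
time_s: 5.65
ee_pos: [0.6204, 0.0533, 0.0325]
tool_rot: [3.141, 0.002, 1.704]
contact_force: [1.7, -11.5, 2.5]
gripper_width: -0.001
```

Emit:
servo_tool:
  motion:
    - [0.03, 0, 0, 0, 0, 0]
    - [0.03, 0, 0, 0, 0, 0]

```text
time_s: 5.85
ee_pos: [0.6204, 0.0533, 0.0326]
tool_rot: [3.141, 0.006, 1.705]
contact_force: [1.7, -20.7, 1.3]
gripper_width: -0.001
```

Run:
```python
from h import *
y=1.704
p=get_state()['ee_pos']
b=j2w([-.022,-.036,.027]);c=j2w([-.022,-.036,.075]);e=j2w([-.146,.050,.075]);f=j2w([-.146,.050,.03])
plan([(b,y,.01),(c,y,.025),(e,y,.035),(f,y,.025)])
g=j2w([-.106,.05,.03]);
print(); plan([(g,y,.005)],(f,y))
```

```text
[[-0.19,0.02,0,0,0.03,0],[-0.18,0.01,0.01,0,0.02,0.01],[0,0,-0.6,0,0,0],[0,0,-0.6,0,0,0],[0.43,-0.62,0,0,0,0],[0.43,-0.62,0,0,0,0],[0.43,-0.62,0,0,0,0],[0.43,-0.62,0,0,0,0],[0.42,-0.62,0,0,0,0],[0,0,0.56,0,0,0],[0,0,0.56,0,0,0]]

[[0,0.11,0,0,0,0],[0,0.11,0,0,0,0],[0,0.11,0,0,0,0],[0,0.11,0,0,0,0],[0,0.11,0,0,0,0],[0,0.11,0,0,0,0],[0,0.11,0,0,0,0],[0,0.11,0,0,0,0],[0,0.12,0,0,0,0]]
```

Emit:
servo_tool:
  motion:
    - [-0.22, 0.02, 0, 0, 0, 0]
    - [-0.22, 0.01, 0.01, 0, 0, 0]
    - [0, 0, -0.6, 0, 0, 0]
    - [0, 0, -0.6, 0, 0, 0]
    - [0.43, -0.62, 0, 0, 0, 0]
    - [0.43, -0.62, 0, 0, 0, 0]
    - [0.43, -0.62, 0, 0, 0, 0]
    - [0.43, -0.62, 0, 0, 0, 0]
    - [0.42, -0.62, 0, 0, 0, 0]
    - [0, 0, 0.56, 0, 0, 0]
    - [0, 0, 0.56, 0, 0, 0]
    - [0, 0, 0, 0, 0, 0]

```text
time_s: 7.05
ee_pos: [0.4856, 0.1082, 0.0322]
tool_rot: [-3.134, -0.002, 1.704]
contact_force: [-0.0, -0.6, 0.1]
gripper_width: -0.001
```

Emit:
servo_tool:
  motion:
    - [0, 0.11, 0, 0, 0, 0]
    - [0, 0.11, 0, 0, 0, 0]
    - [0, 0.11, 0, 0, 0, 0]
    - [0, 0.11, 0, 0, 0, 0]
    - [0, 0.11, 0, 0, 0, 0]
    - [0, 0.11, 0, 0, 0, 0]
    - [0, 0.11, 0, 0, 0, 0]

```text
time_s: 7.75
ee_pos: [0.5182, 0.1116, 0.0355]
tool_rot: [-3.136, -0.0, 1.704]
contact_force: [-9.2, -1.7, 6.6]
gripper_width: 0.002
```

Emit:
servo_tool:
  motion:
    - [0, 0.11, 0, 0, 0, 0]
    - [0, 0.1, 0, 0, 0, 0]
    - [0, 0.09, 0, 0, 0, 0]

```text
time_s: 8.05
ee_pos: [0.5301, 0.1132, 0.0355]
tool_rot: [-3.136, -0.0, 1.704]
contact_force: [-9.0, -2.5, 7.6]
gripper_width: 0.005
```

Emit:
servo_tool:
  motion:
    - [0, 0.06, 0, 0, 0, 0]
    - [0, 0.04, 0, 0, 0, 0]
    - [0, 0.03, 0, 0, 0, 0]

```text
time_s: 8.35
ee_pos: [0.5353, 0.1139, 0.0356]
tool_rot: [-3.137, -0.0, 1.704]
contact_force: [-9.0, -1.4, 6.8]
gripper_width: 0.004
```

Emit:
servo_tool:
  motion:
    - [0, 0.02, 0, 0, 0, 0]
    - [0, 0.02, 0, 0, 0, 0]
    - [0, 0.02, 0, 0, 0, 0]

```text
time_s: 8.65
ee_pos: [0.537, 0.1141, 0.0355]
tool_rot: [-3.135, -0.0, 1.704]
contact_force: [-13.4, -1.7, 10.2]
gripper_width: 0.002
```

Emit:
servo_tool:
  motion:
    - [0, 0.02, 0, 0, 0, 0]
    - [0, 0.02, 0, 0, 0, 0]

```text
time_s: 8.85
ee_pos: [0.537, 0.1142, 0.0352]
tool_rot: [-3.131, -0.0, 1.704]
contact_force: [-18.7, -4.0, 15.2]
gripper_width: 0.001
```

Emit:
servo_tool:
  motion:
    - [0, -0.4, 0, 0, 0, 0]
    - [0, -0.45, 0, 0, 0, 0]
    - [-0.5, 0, 0.07, 0, 0, 0]
    - [-0.5, 0, 0.05, 0, 0, 0]
    - [0, 0.12, 0, 0, 0, 0]
    - [0, 0.11, 0, 0, 0, 0]
    - [0, 0.11, 0, 0, 0, 0]

```text
time_s: 9.55
ee_pos: [0.5252, 0.0723, 0.0306]
tool_rot: [-3.138, 0.0, 1.704]
contact_force: [-5.5, -3.1, 2.8]
gripper_width: -0.003
```

Emit:
servo_tool:
  motion:
    - [0, 0.11, 0, 0, 0, 0]
    - [0, 0.11, 0, 0, 0, 0]
    - [0, 0.07, 0, 0, 0, 0]

```text
time_s: 9.85
ee_pos: [0.5366, 0.0741, 0.0303]
tool_rot: [-3.138, 0.001, 1.705]
contact_force: [-5.3, -3.0, 2.7]
gripper_width: -0.001
```

Emit:
servo_tool:
  motion:
    - [0, 0.06, 0, 0, 0, 0]
    - [0, 0.04, 0, 0, 0, 0]
    - [0, 0.03, 0, 0, 0, 0]

```text
time_s: 10.15
ee_pos: [0.5415, 0.0747, 0.0303]
tool_rot: [-3.138, 0.001, 1.705]
contact_force: [-6.0, -3.7, 4.0]
gripper_width: -0.006
```

Emit:
servo_tool:
  motion:
    - [0, 0.02, 0, 0, 0, 0]
    - [0, 0.02, 0, 0, 0, 0]
    - [0, 0.02, 0, 0, 0, 0]
    - [0, 0.01, 0, 0, 0, 0]

```text
time_s: 10.55
ee_pos: [0.5419, 0.0748, 0.0302]
tool_rot: [-3.131, 0.001, 1.706]
contact_force: [-16.5, -6.6, 14.1]
gripper_width: -0.001
```

Run:
```python
from h import *
p=get_state()['ee_pos']
b=j2w([-.125,.010,.03]);c=b+[0,0,.07];e=np.array([.471,.378,.11]);f=np.array([.471,.378,.014])
plan([(b,1.704,.015),(c,1.704,.035),(e,1.38,.039),(f,1.38,.033)])
```

```text
[[-0.01,-0.33,-0.06,-0.04,0,0.01],[-0.01,-0.34,-0.06,-0.05,0,0],[0,0,-0.58,0,0,0],[0,0,-0.59,0,0,0],[0,0,-0.58,0,0,0],[0.97,-0.01,-0.02,0,0,0.34],[0.97,-0.05,-0.01,0,0,0.34],[0.97,-0.09,-0.02,0,0,0.34],[0.96,-0.13,-0.01,0,0,0.34],[0.96,-0.17,-0.02,0,0,0.34],[0.95,-0.2,-0.01,0,0,0.33],[0.94,-0.24,-0.02,0,0,0.34]]
[[0.93,-0.28,-0.01,0.01,0,0.33],[0,0,0.8,0,0,0],[0,0,0.8,0,0,0],[0,0,0.8,0,0,0]]
```

Emit:
servo_tool:
  motion:
    - [-0.01, -0.36, -0.06, 0, 0, 0]
    - [-0.01, -0.36, -0.06, 0, 0, 0]
    - [0, 0, -0.58, 0, 0, 0]
    - [0, 0, -0.59, 0, 0, 0]
    - [0, 0, -0.58, 0, 0, 0]
    - [0.97, -0.01, -0.02, 0, 0, 0.34]
    - [0.97, -0.05, -0.01, 0, 0, 0.34]
    - [0.97, -0.09, -0.02, 0, 0, 0.34]
    - [0.96, -0.13, -0.01, 0, 0, 0.34]
    - [0.96, -0.17, -0.02, 0, 0, 0.34]
    - [0.95, -0.2, -0.01, 0, 0, 0.33]
    - [0.94, -0.24, -0.02, 0, 0, 0.34]
  hand: 0.85

```text
time_s: 11.75
ee_pos: [0.4776, 0.3422, 0.1101]
tool_rot: [3.141, -0.001, 1.419]
contact_force: [-0.2, 0.4, -0.5]
gripper_width: 0.85
```

Emit:
servo_tool:
  motion:
    - [0.93, -0.28, -0.01, 0, 0, 0.33]
    - [0, 0, 0.2, 0, 0, 0]
    - [0, 0, 0.2, 0, 0, 0]

```text
time_s: 12.05
ee_pos: [0.4723, 0.3794, 0.0939]
tool_rot: [3.141, -0.0, 1.383]
contact_force: [0.3, -0.5, -0.2]
gripper_width: 0.85
```

Run:
```python
from h import *
s=get_state(); print(s['ee_pos'],s['tool_rot'],s['gripper_width'])
d,P=snap('wrist'); X=cloud(d,P); cv2.imwrite('pics/w2.png',d['frame'])
x,y,z=X[...,0],X[...,1],X[...,2]
m=(z>.03)&(z<.05)&(abs(x-.47)<.07)&(abs(y-.38)<.12)
n,l,st,_=cv2.connectedComponentsWithStats(m.astype(np.uint8)); k=l==1+np.argmax(st[1:,4])
r=cv2.minAreaRect(X[k][:,:2].astype(np.float32)); print(k.sum(),r,np.median(z[k]),cv2.boxPoints(r).round(3).tolist())
```

```text
[0.47232915 0.37942878 0.0939269 ] [ 3.14098042e+00 -3.37352952e-04  1.38252162e+00] 0.8502472718700205
13943 ((0.47131243348121643, 0.37719273567199707), (0.16013310849666595, 0.039837535470724106), 78.9809799194336) 0.03913526302683612 [[0.4359999895095825, 0.3019999861717224], [0.47600001096725464, 0.29499998688697815], [0.5059999823570251, 0.4519999921321869], [0.46700000762939453, 0.46000000834465027]]
```

View pics/w2.png

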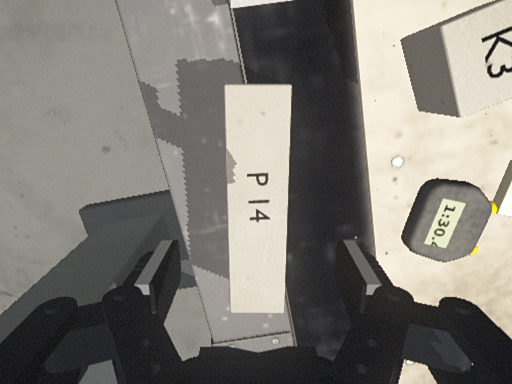

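Emit:
servo_tool:
  motion:
    - [-0.05, 0, 0.7, 0, 0, 0]
    - [0, 0, 0.7, 0, 0, 0]
    - [0, 0, 0.6, 0, 0, 0]
    - [0, 0, 0, 0, 0, 0]

```text
time_s: 12.5
ee_pos: [0.4695, 0.3733, 0.01]
tool_rot: [-3.135, 0.005, 1.378]
contact_force: [-0.0, -0.2, 0.0]
gripper_width: 0.85
```

Emit:
servo_tool:
  motion:
    - [0, 0, 0, 0, 0, 0]
    - [0, 0, 0, 0, 0, 0]
    - [0, 0, 0, 0, 0, 0]
    - [0, 0, 0, 0, 0, 0]
    - [0, 0, 0, 0, 0, 0]
  hand: 0
  squeeze: 50

```text
time_s: 13.0
ee_pos: [0.4734, 0.3764, 0.016]
tool_rot: [3.139, -0.001, 1.38]
contact_force: [-2.1, -1.5, 7.0]
gripper_width: 0.458
```

Emit:
servo_tool:
  motion:
    - [0, 0, -0.1, 0, 0, 0]
    - [0, 0, -0.2, 0, 0, 0]
    - [0, 0, -0.4, 0, 0, 0]

```text
time_s: 13.3
ee_pos: [0.4704, 0.3749, 0.0407]
tool_rot: [-3.138, 0.003, 1.38]
contact_force: [0.1, 0.5, -6.2]
gripper_width: 0.452
```

Run:
```python
from h import *
s=get_state(); p=s['ee_pos']; print(p,s['gripper_width'])
a=p+[0,0,.075]; b=j2w([-.012,-.052,.11]);c=j2w([-.012,-.052,.036])
plan([(a,1.38,.036),(b,.1335,.037),(c,.1335,.025)])
```

```text
[0.4703772  0.37491389 0.04065029] 0.4522624828237062
[[0,0,-0.62,-0.01,0.01,0],[0,0,-0.63,-0.01,0.01,0],[0,0,-0.63,-0.01,0.01,0],[-0.71,0.52,0,0,0,0.94],[-0.65,0.6,0,0,0,0.94],[-0.58,0.67,0,0,0,0.94],[-0.5,0.73,0,0,0,0.95],[-0.41,0.78,0,0,0,0.94],[-0.32,0.82,0,0,0,0.95],[-0.23,0.85,0,0,0,0.94],[-0.13,0.87,0,0,0,0.95],[-0.03,0.88,0,0,0,0.94]]
[[0.07,0.88,0,0,0,0.95],[0.17,0.86,0.01,0,0,0.94],[0,0,0.62,0,0,0],[0,0,0.61,0,0,0],[0,0,0.62,0,0,0]]
```

Emit:
servo_tool:
  motion:
    - [0, 0, -0.62, 0, 0, 0]
    - [0, 0, -0.63, 0, 0, 0]
    - [0, 0, -0.63, 0, 0, 0]
    - [-0.71, 0.52, 0, 0, 0, 0.94]
    - [-0.65, 0.6, 0, 0, 0, 0.94]
    - [-0.58, 0.67, 0, 0, 0, 0.94]
    - [-0.5, 0.73, 0, 0, 0, 0.95]
    - [-0.41, 0.78, 0, 0, 0, 0.94]
    - [-0.32, 0.82, 0, 0, 0, 0.95]
    - [-0.23, 0.85, 0, 0, 0, 0.94]
    - [-0.13, 0.87, 0, 0, 0, 0.95]
    - [-0.03, 0.88, 0, 0, 0, 0.94]

```text
time_s: 14.5
ee_pos: [0.6079, 0.0874, 0.1181]
tool_rot: [3.142, -0.0, 0.356]
contact_force: [-0.3, 1.5, -6.6]
gripper_width: 0.454
```

Emit:
servo_tool:
  motion:
    - [0.07, 0.88, 0, 0, 0, 0.95]
    - [0.17, 0.86, 0.01, 0, 0, 0.94]
    - [0, 0, 0, 0, 0, 0]
    - [0, 0, 0, 0, 0, 0]

```text
time_s: 14.9
ee_pos: [0.6377, 0.0244, 0.1174]
tool_rot: [-3.141, 0.0, 0.133]
contact_force: [-0.3, 0.8, -7.0]
gripper_width: 0.452
```

Run:
```python
from h import *
s=get_state(); print(s['ee_pos'],s['tool_rot'],s['gripper_width'],w2j(s['ee_pos']))
d,P=snap('wrist'); X=cloud(d,P); cv2.imwrite('pics/w3.png',d['frame']); np.savez('w3.npz',X=X)
plan([(j2w([-.012,-.052,.036]),.1335,.025)])
```

```text
[0.6376862  0.02442617 0.11736656] [-3.14119372e+00  7.23313587e-05  1.33023880e-01] 0.4520645387560225 [-0.01012472 -0.05198873  0.11206656]
[[-0.01,0.01,0.47,0,0,0],[-0.01,0,0.47,0,0,0],[-0.01,0.01,0.48,0,0,0],[-0.01,0,0.47,0,0,0.01]]
```

View pics/w3.png

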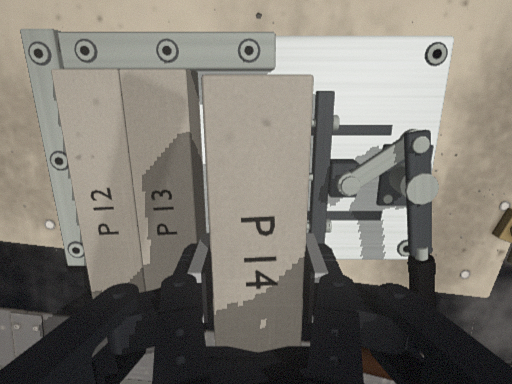

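Emit:
servo_tool:
  motion:
    - [-0.04, 0, 0.47, 0, 0, 0]
    - [-0.03, 0, 0.47, 0, 0, 0]
    - [0, 0, 0.48, 0, 0, 0]
    - [0, 0, 0.47, 0, 0, 0]
    - [0, 0, 0, 0, 0, 0]

```text
time_s: 15.45
ee_pos: [0.6316, 0.0264, 0.0381]
tool_rot: [-3.14, 0.007, 0.136]
contact_force: [-1.7, 0.4, -7.0]
gripper_width: 0.452
```

Emit:
servo_tool:
  motion:
    - [0, 0, 0.05, 0, 0, 0]
    - [0, 0, 0.05, 0, 0, 0]

```text
time_s: 15.65
ee_pos: [0.636, 0.0251, 0.0389]
tool_rot: [3.141, -0.003, 0.135]
contact_force: [0.5, 0.3, -6.8]
gripper_width: 0.454
```

Run:
```python
from h import *
s=get_state(); print(s['ee_pos'],w2j(s['ee_pos']))
X=np.load('w3.npz')['X']
c,sn=np.cos(T),np.sin(T); d=X-O; J=np.stack([c*d[...,0]+sn*d[...,1],-sn*d[...,0]+c*d[...,1],d[...,2]],-1)
x,y,z=J[...,0],J[...,1],J[...,2]
m=(z>.048)&(z<.06)&(y<.072)&(y>-.025)
for xx in np.arange(-.02,.08,.01):
    k=m&(abs(x-xx)<.002)
    if k.sum()>5: print(round(xx,3),k.sum(),y[k].min().round(4),y[k].max().round(4))
for yy in np.arange(-.005,.07,.01):
    k=m&(abs(y-yy)<.002)
    if k.sum()>5: print('y',round(yy,3),x[k].max().round(4))
k=(abs(y-0)<.06)&(abs(z-.044)<.003)&(x>.07); print('stop face',np.percentile(x[k],[1,5]),'tops',np.median(z[m]))
k=(abs(z-.044)<.003)&(y>.06)&(y<.1)&(x<.06); print('fence y',np.percentile(y[k],[1,5]))
```

```text
[0.63598447 0.02509529 0.03889383] [-0.01172223 -0.05109903  0.03359383]
-0.02 653 -0.0097 0.0696
-0.01 679 -0.0098 0.0696
0.0 717 -0.0099 0.0693
0.01 747 -0.0099 0.0693
0.02 768 -0.0098 0.07
0.03 844 -0.0097 0.0698
0.04 889 -0.0098 0.07
0.05 881 -0.0099 0.0694
0.06 938 -0.0097 0.0702
0.07 1050 -0.0098 0.0698
y -0.005 0.0753
y 0.005 0.0753
y 0.015 0.0753
y 0.025 0.0754
y 0.035 0.0754
y 0.045 0.0754
y 0.055 0.0754
y 0.065 0.0754
stop face [0.07568853 0.07680384] tops 0.054052261694775186
fence y [0.07505126 0.07576066]
```

Emit:
servo_tool:
  motion:
    - [0, 0, 0.04, 0, 0, 0]
    - [0, 0, 0.04, 0, 0, 0]
    - [0, 0, 0.03, 0, 0, 0]
    - [0, 0, 0, 0, 0, 0]

```text
time_s: 16.05
ee_pos: [0.6358, 0.0248, 0.0361]
tool_rot: [3.141, -0.001, 0.134]
contact_force: [-8.0, 0.5, 10.3]
gripper_width: 0.458
```

Emit:
servo_tool:
  motion:
    - [0, 0, 0, 0, 0, 0]
    - [0, 0, 0, 0, 0, 0]
    - [0, 0, 0, 0, 0, 0]
  hand: 0.53

```text
time_s: 16.35
ee_pos: [0.6358, 0.0245, 0.0337]
tool_rot: [3.141, -0.002, 0.134]
contact_force: [0.7, -0.6, 0.5]
gripper_width: 0.528
```

Emit:
servo_tool:
  motion:
    - [0, 0, -0.2, 0, 0, 0]
    - [0, 0, -0.4, 0, 0, 0]
    - [0, 0, -0.6, 0, 0, 0]
    - [0, 0, -0.6, 0, 0, 0]
    - [0, 0, -0.6, 0, 0, 0]
    - [0, 0, 0, 0, 0, 0]

```text
time_s: 16.95
ee_pos: [0.6382, 0.0244, 0.1349]
tool_rot: [3.139, -0.009, 0.134]
contact_force: [0.3, -0.0, 0.6]
gripper_width: 0.53
```

```bash
cat >> h.py <<'E'
def row():
    s=get_state(); print(s['time_s'],w2j(s['ee_pos']).round(4),np.round(s['tool_rot'],3),s['gripper_width'])
    d,P=snap('wrist'); X=cloud(d,P)
    c,sn=np.cos(T),np.sin(T); e=X-O; J=np.stack([c*e[...,0]+sn*e[...,1],-sn*e[...,0]+c*e[...,1],e[...,2]],-1)
    return d,J
def edges(J):
    x,y,z=J[...,0],J[...,1],J[...,2]; m=(z>.049)&(z<.059)&(y<.075)&(y>-.1)&(x<.09)&(x>-.13)
    for xx in np.arange(-.08,.08,.02):
        k=m&(abs(x-xx)<.002)
        if k.sum()>5: v=np.sort(y[k]); g=np.where(np.diff(v)>.003)[0]; print('x',round(xx,3),[round(float(q),4) for q in [v[0]]+[w for i in g for w in (v[i],v[i+1])]+[v[-1]]])
    for yy in np.arange(-.075,.07,.012):
        k=m&(abs(y-yy)<.002)
        if k.sum()>5: print('y',round(yy,3),x[k].min().round(4),x[k].max().round(4),end='; ')
    print()
E
python3 - <<'E'
from h import *
d,J=row(); cv2.imwrite('pics/w4.png',d['frame']); edges(J)
E
```

```text
16.95 [-0.0097 -0.0521  0.1296] [ 3.139 -0.009  0.134] 0.530481287035225
x -0.08 [-0.0709, -0.0319, 0.0296, 0.0697]
x -0.06 [-0.0705, -0.0315, 0.0141, 0.0698]
x -0.04 [-0.0708, -0.0312, -0.0095, -0.0095, -0.004, 0.0696]
x -0.02 [-0.0703, -0.0311, -0.0098, 0.0698]
x 0.0 [-0.0706, -0.0315, -0.0097, 0.0695]
x 0.02 [-0.07, -0.0313, -0.0098, 0.0697]
x 0.04 [-0.0703, -0.0313, -0.0097, 0.0697]
x 0.06 [-0.0704, -0.031, -0.0097, 0.0696]
y -0.063 -0.0908 0.0681; y -0.051 -0.091 0.0681; y -0.039 -0.091 0.0681; y -0.003 -0.0458 0.0754; y 0.009 -0.0523 0.0754; y 0.021 -0.0731 0.0754; y 0.033 -0.0843 0.0755; y 0.045 -0.0848 0.0754; y 0.057 -0.0808 0.0754; y 0.069 -0.0825 0.0754;
```

Run:
```python
from h import *
a=j2w([-.010,-.090,.08]);b=j2w([-.010,-.090,.032])
plan([(a,.1335,.025),(b,.1335,.02)])
```

```text
[[0.01,0.32,0.39,0,-0.02,0],[0.01,0.32,0.39,0.01,-0.01,0],[0,0.31,0.4,0,-0.02,0],[0,0,0.4,0,0,0],[0,0,0.4,0,0,0],[0,0,0.4,0,0,0]]
```

Emit:
servo_tool:
  motion:
    - [0.01, 0.32, 0.39, 0, 0, 0]
    - [0.01, 0.32, 0.39, 0, 0, 0]
    - [0, 0.31, 0.4, 0, 0, 0]
    - [0, 0, 0, 0, 0, 0]
    - [0, 0, 0.4, 0, 0, 0]
    - [0, 0, 0.4, 0, 0, 0]
    - [0, 0, 0.4, 0, 0, 0]
    - [0, 0, 0, 0, 0, 0]
  hand: 0

```text
time_s: 17.8
ee_pos: [0.6411, -0.0126, 0.0327]
tool_rot: [3.142, -0.0, 0.135]
contact_force: [0.1, -0.4, 0.4]
gripper_width: 0.004
```

Emit:
servo_tool:
  motion:
    - [0, -0.1, 0, 0, 0, 0]
    - [0, -0.1, 0, 0, 0, 0]
    - [0, -0.1, 0, 0, 0, 0]
    - [0, -0.1, 0, 0, 0, 0]
    - [0, -0.1, 0, 0, 0, 0]

```text
time_s: 18.3
ee_pos: [0.6379, 0.0073, 0.0335]
tool_rot: [3.141, 0.0, 0.134]
contact_force: [0.3, -2.6, 0.2]
gripper_width: 0.001
```

Emit:
servo_tool:
  motion:
    - [0, -0.06, 0, 0, 0, 0]
    - [0, -0.03, 0, 0, 0, 0]
    - [0, -0.02, 0, 0, 0, 0]

```text
time_s: 18.6
ee_pos: [0.6374, 0.0115, 0.0336]
tool_rot: [3.142, 0.0, 0.134]
contact_force: [0.4, -3.0, -1.5]
gripper_width: -0.002
```

Emit:
servo_tool:
  motion:
    - [0, -0.02, 0, 0, 0, 0]
    - [0, -0.02, 0, 0, 0, 0]
    - [0, -0.02, 0, 0, 0, 0]

```text
time_s: 18.9
ee_pos: [0.6375, 0.0127, 0.0337]
tool_rot: [3.14, -0.0, 0.134]
contact_force: [1.5, -8.5, -2.4]
gripper_width: 0.004
```

Emit:
servo_tool:
  motion:
    - [0, -0.02, 0, 0, 0, 0]
    - [0, 0.2, 0, 0, 0, 0]
    - [0, 0.2, 0, 0, 0, 0]
    - [0, 0, -0.6, 0, 0, 0]
    - [0, 0, -0.65, 0, 0, 0]
    - [0, 0, 0, 0, 0, 0]

```text
time_s: 19.5
ee_pos: [0.6422, -0.0018, 0.088]
tool_rot: [3.14, -0.007, 0.134]
contact_force: [0.5, -0.1, 0.1]
gripper_width: 0.003
```

Run:
```python
from h import *
row()
a=j2w([-.116,-.030,.08]);b=j2w([-.116,-.030,.030])
plan([(a,.1335,.035),(b,.1335,.025)])
```

```text
19.5 [-0.0092 -0.0786  0.0827] [ 3.14  -0.007  0.134] 0.002860504322552482
[[-0.66,-0.3,0,0,-0.01,0],[-0.66,-0.3,0,0,-0.01,0],[-0.66,-0.3,0,0,-0.01,0],[-0.66,-0.31,0.01,0.01,-0.01,0],[0,0,0.62,0,0,0],[0,0.01,0.63,0,0,0]]
```

Emit:
servo_tool:
  motion:
    - [-0.66, -0.3, 0, 0, 0, 0]
    - [-0.66, -0.3, 0, 0, 0, 0]
    - [-0.66, -0.3, 0, 0, 0, 0]
    - [-0.66, -0.31, 0, 0, 0, 0]
    - [0, 0, 0, 0, 0, 0]
    - [0, 0, 0.62, 0, 0, 0]
    - [0, 0, 0.62, 0, 0, 0]
    - [0, 0, 0, 0, 0, 0]

```text
time_s: 20.35
ee_pos: [0.5252, 0.0328, 0.0303]
tool_rot: [-3.139, 0.008, 0.134]
contact_force: [-0.4, 0.5, -0.8]
gripper_width: 0.0
```

Emit:
servo_tool:
  motion:
    - [0.1, 0, 0, 0, 0, 0]
    - [0.1, 0, 0, 0, 0, 0]
    - [0.1, 0, 0, 0, 0, 0]
    - [0.07, 0, 0, 0, 0, 0]

```text
time_s: 20.75
ee_pos: [0.544, 0.0344, 0.0352]
tool_rot: [3.141, -0.001, 0.134]
contact_force: [-4.0, -0.9, 2.1]
gripper_width: 0.004
```

Emit:
servo_tool:
  motion:
    - [0.05, 0, 0, 0, 0, 0]
    - [0.05, 0, 0, 0, 0, 0]
    - [0.03, 0, 0, 0, 0, 0]

```text
time_s: 21.05
ee_pos: [0.5473, 0.0353, 0.0341]
tool_rot: [-3.141, 0.002, 0.134]
contact_force: [-5.6, -0.5, 5.1]
gripper_width: -0.0
```

Emit:
servo_tool:
  motion:
    - [0.02, 0, 0, 0, 0, 0]
    - [0.02, 0, 0, 0, 0, 0]
    - [0.02, 0, 0, 0, 0, 0]

```text
time_s: 21.35
ee_pos: [0.5497, 0.0355, 0.0341]
tool_rot: [-3.141, 0.002, 0.134]
contact_force: [-4.8, -0.4, 3.5]
gripper_width: -0.002
```

Emit:
servo_tool:
  motion:
    - [0.02, 0, 0, 0, 0, 0]
    - [0.02, 0, 0, 0, 0, 0]
    - [0.02, 0, 0, 0, 0, 0]

```text
time_s: 21.65
ee_pos: [0.5504, 0.0357, 0.0337]
tool_rot: [-3.141, 0.006, 0.135]
contact_force: [-13.0, -2.9, 9.3]
gripper_width: 0.001
```

Emit:
servo_tool:
  motion:
    - [0.01, 0, 0, 0, 0, 0]
    - [0.02, 0, 0, 0, 0, 0]

```text
time_s: 21.85
ee_pos: [0.5504, 0.0358, 0.0334]
tool_rot: [-3.141, 0.01, 0.135]
contact_force: [-16.3, -2.5, 11.2]
gripper_width: 0.001
```

Run:
```python
from h import *
b=j2w([-.12,-.04,.03]);c=j2w([-.12,-.06,.09]);a=j2w([-.09,-.1755,.13])
plan([(b,.1335,.014),(c,.1335,.03),(a,.3035,.035)])
```

```text
[[-0.31,0.14,-0.02,0,0.04,0.01],[-0.31,0.13,-0.02,-0.01,0.04,0],[0,0.17,-0.5,0,0,0],[0,0.17,-0.5,0,0,0],[0,0.16,-0.5,0,0,0],[0.19,0.72,-0.25,0,0,-0.35],[0.16,0.73,-0.25,0,0,-0.35],[0.12,0.74,-0.25,0,0,-0.36],[0.09,0.74,-0.25,0,0,-0.35]]
```

Emit:
servo_tool:
  motion:
    - [-0.35, 0, -0.02, 0, 0, 0]
    - [-0.31, 0.27, -0.02, 0, 0, 0]
    - [0, 0.17, -0.5, 0, 0, 0]
    - [0, 0.17, -0.5, 0, 0, 0]
    - [0, 0.16, -0.5, 0, 0, 0]
    - [0.19, 0.72, -0.25, 0, 0, -0.35]
    - [0.16, 0.73, -0.25, 0, 0, -0.35]
    - [0.12, 0.74, -0.25, 0, 0, -0.36]
    - [0.09, 0.74, -0.25, 0, 0, -0.35]
    - [0, 0, 0, 0, 0, 0]
    - [0, 0, 0, 0, 0, 0]
  hand: 0.5

```text
time_s: 22.95
ee_pos: [0.5769, -0.1096, 0.1359]
tool_rot: [3.141, -0.001, 0.301]
contact_force: [0.1, -0.3, -0.3]
gripper_width: 0.498
```

Run:
```python
from h import *
d,J=row(); cv2.imwrite('pics/w5.png',d['frame']); edges(J)
for r in models.outline_of('wrist','lever_grip')[:2]:
    m=r['pixels'].astype(bool)&(J[...,2]>.04)&(J[...,2]<.065)
    if m.sum()>30: print(r['confidence'],cv2.minAreaRect(J[m][:,:2].astype(np.float32)),np.median(J[m][:,2]))
d,P=snap('top'); X=cloud(d,P); e=X-O+[.0027,0,0]; c,sn=np.cos(T),np.sin(T)
edges(np.stack([c*e[...,0]+sn*e[...,1],-sn*e[...,0]+c*e[...,1],e[...,2]],-1))
```

```text
22.95 [-0.0882 -0.1768  0.1306] [ 3.141e+00 -1.000e-03  3.010e-01] 0.49784990965352555
x -0.08 [-0.0505, 0.0036]
x -0.06 [-0.0503, 0.0024]
x -0.04 [-0.0505, 0.0009]
x -0.02 [-0.0505, -0.0008]
x 0.0 [-0.0507, -0.0017]
y -0.051 -0.084 0.0184; y -0.039 -0.0839 0.0159; y -0.027 -0.0841 0.0139; y -0.015 -0.084 0.0117; y -0.003 -0.0844 0.0097; 
0.83 ((-0.0477626770734787, -0.15097355842590332), (0.16311421990394592, 0.0622883215546608), 14.155728340148926) 0.049331345175506774
x -0.08 [-0.0498, -0.0432, -0.0402, -0.0374, -0.034, -0.0315, -0.028, -0.025, -0.0217, -0.0131, -0.0099, -0.0037, 0.0022, 0.0022, 0.0057, 0.0176, 0.0209, 0.0235, 0.0268, 0.0293, 0.0327, 0.0359, 0.0391, 0.0448, 0.0478, 0.0567, 0.06, 0.06, 0.0631, 0.0631, 0.0661, 0.0691]
x -0.06 [-0.0491, -0.0491, -0.0459, -0.0437, -0.0403, -0.031, -0.0277, -0.0221, -0.019, -0.019, -0.0159, -0.0159, -0.0127, -0.0127, -0.0064, -0.0038, -0.0007, -0.0007, 0.0023, 0.0084, 0.0115, 0.0144, 0.0174, 0.0174, 0.0206, 0.0265, 0.0295, 0.0298, 0.0328, 0.0416, 0.0446, 0.0539, 0.0569, 0.0598, 0.0658, 0.0658]
x -0.04 [-0.0463, -0.0406, -0.0346, -0.034
[... 1240 characters left out ...]
47, 0.0079, 0.0108, 0.0144, 0.0205, 0.0235, 0.0358, 0.039, 0.0448, 0.0478, 0.0571, 0.0601, 0.063, 0.0662, 0.0692]
x 0.06 [-0.0474, -0.0414, -0.038, -0.038, -0.0348, -0.0348, -0.0285, -0.026, -0.0228, -0.0228, -0.0197, -0.0163, -0.013, -0.0105, -0.0074, -0.0074, -0.0044, -0.0044, -0.0011, 0.0017, 0.0052, 0.0081, 0.0113, 0.0169, 0.0202, 0.0266, 0.0297, 0.0297, 0.0356, 0.0415, 0.0445, 0.048, 0.051, 0.0538, 0.057, 0.057, 0.06, 0.0693]
y -0.051 -0.0786 0.0853; y -0.039 -0.0836 0.0738; y -0.027 -0.082 0.0756; y -0.015 -0.0799 0.0738; y -0.003 -0.084 0.0797; y 0.009 -0.0824 0.0753; y 0.021 -0.0833 0.0724; y 0.033 -0.0818 0.0757; y 0.045 -0.0798 0.0809; y 0.057 -0.0841 0.076; y 0.069 -0.0822 0.0739;
```

View pics/w5.png

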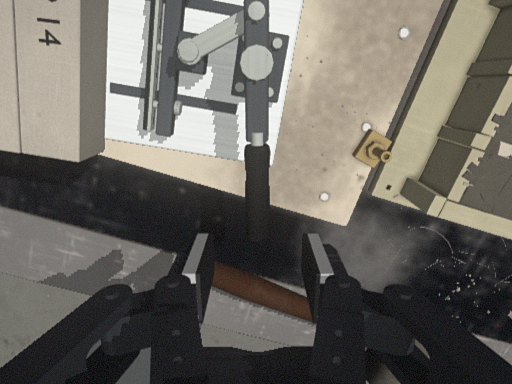

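Run:
```python
from h import *
X=np.load('t.npz')['X']; e=X-O+[.0027,0,0]; c,sn=np.cos(T),np.sin(T)
J=np.stack([c*e[...,0]+sn*e[...,1],-sn*e[...,0]+c*e[...,1],e[...,2]],-1)
ys=np.arange(-.32,-.18,.01); print('y   ',(ys*1000).astype(int).tolist())
for xx in np.arange(-.12,.13,.02):
    o=[]
    for yy in ys:
        k=(abs(J[...,0]-xx)<.01)&(abs(J[...,1]-yy)<.005); o.append(int(1000*np.nanmax(J[k][:,2])) if k.sum() else -99)
    print(int(round(xx*1000)),o)
```

```text
y    [-320, -310, -300, -290, -279, -269, -259, -249, -239, -229, -219, -209, -199, -189, -179]
-120 [0, 1, -1, -1, 0, -1, 1, 4, 4, 4, 5, 2, 1, 53, 62]
-100 [15, 7, 2, -1, 2, 1, 3, 5, 6, 4, 6, 4, 5, 54, 59]
-80 [55, 62, 55, 10, 11, 9, 3, 5, 0, 3, 3, 6, 10, 2, 56]
-60 [55, 55, 52, 10, 14, 17, 20, 10, 5, 5, 5, 5, 6, 4, 57]
-40 [55, 52, 9, 11, 10, 37, 39, 7, 2, 3, 8, 5, 5, 15, 41]
-20 [53, 43, 11, 13, 4, 4, 3, 3, 2, 5, 5, 4, 6, 7, 19]
0 [56, 10, 12, 14, 2, 4, 6, 3, 5, 4, 4, 7, 2, 11, 25]
20 [60, 10, 12, 10, 3, 2, 5, 7, 5, 4, 3, 5, 3, 16, 23]
40 [48, 8, 12, 11, 4, 4, 2, 3, 8, 9, 6, 5, 6, 12, 17]
60 [10, 10, 11, 3, 5, 5, 3, 4, 8, 4, 3, 5, 6, 12, 19]
80 [57, 11, 8, 17, 10, 2, 5, 7, 5, 3, 6, 7, 5, 13, 16]
100 [9, 7, 8, 38, 39, 6, 4, 4, 3, 2, 3, 4, 4, 11, 18]
120 [0, -2, 1, 4, 6, 3, 5, 3, 2, 5, 3, 7, 3, 5, 4]
```

```bash
cat >> h.py <<'E'
def lev(th,r=.072,z=.030): return j2w([-r*np.cos(th),-.160-r*np.sin(th),z])
E
python3 - <<'E'
from h import *
Y=.1335
plan([(lev(.17,z=.08),Y+.17,.02),(lev(.17),Y+.17,.025)]);print()
w=[(lev(t),Y+t,.04) for t in np.arange(.25,1.3,.08)]
plan(w,(lev(.17),Y+.17))
E
```

```text
[[0.15,0,0.41,0,0,0],[0.15,0,0.42,0,0,0],[0.15,0.01,0.41,-0.01,0.01,0],[0,0,0.42,0,0,0],[0,0,0.42,0,0,0],[0,0,0.41,0,0,0]]

[[0.01,0.14,0,0,0,-0.67],[0,0.15,0,0,0,-0.66],[0.01,0.14,0,0,0,-0.67],[0,0.14,0,0,0,-0.67],[0.01,0.15,0,0,0,-0.66],[0,0.14,0,0,0,-0.67],[0.01,0.15,0,0,0,-0.67],[0.01,0.14,0,0,0,-0.66],[0,0.14,0,0,0,-0.67],[0.01,0.15,0,0,0,-0.67],[0,0.14,0,0,0,-0.66],[0.01,0.15,0,0,0,-0.67]]
[[0,0.14,0,0,0,-0.67],[0.01,0.14,0,0,0,-0.66]]
```

Emit:
servo_tool:
  motion:
    - [0.15, 0, 0.41, 0, 0, 0]
    - [0.15, 0, 0.42, 0, 0, 0]
    - [0.15, 0, 0.41, 0, 0, 0]
    - [0, 0, 0.42, 0, 0, 0]
    - [0, 0, 0.42, 0, 0, 0]
    - [0, 0, 0.41, 0, 0, 0]
    - [0, 0, 0, 0, 0, 0]

```text
time_s: 23.8
ee_pos: [0.5917, -0.1025, 0.0329]
tool_rot: [-3.138, 0.005, 0.303]
contact_force: [-0.3, 0.6, -0.6]
gripper_width: 0.497
```

Emit:
servo_tool:
  motion:
    - [0, 0, 0, 0, 0, 0]
    - [0, 0, 0, 0, 0, 0]
    - [0, 0, 0, 0, 0, 0]
    - [0, 0, 0, 0, 0, 0]
  hand: 0
  squeeze: 25

```text
time_s: 24.2
ee_pos: [0.5946, -0.1037, 0.0369]
tool_rot: [3.141, -0.001, 0.303]
contact_force: [0.3, 0.9, 0.0]
gripper_width: 0.195
```

Emit:
servo_tool:
  motion:
    - [0.01, 0.14, 0, 0, 0, -0.67]
    - [0, 0.15, 0, 0, 0, -0.66]
    - [0.01, 0.14, 0, 0, 0, -0.67]
    - [0, 0.14, 0, 0, 0, -0.67]

```text
time_s: 24.6
ee_pos: [0.6046, -0.1238, 0.0369]
tool_rot: [3.141, -0.001, 0.626]
contact_force: [0.3, 2.0, 1.1]
gripper_width: 0.198
```

Emit:
servo_tool:
  motion:
    - [0.01, 0.15, 0, 0, 0, -0.66]
    - [0, 0.14, 0, 0, 0, -0.67]
    - [0.01, 0.15, 0, 0, 0, -0.67]
    - [0.01, 0.14, 0, 0, 0, -0.66]
    - [0, 0.14, 0, 0, 0, -0.67]
    - [0.01, 0.15, 0, 0, 0, -0.67]
    - [0, 0.14, 0, 0, 0, -0.66]

```text
time_s: 25.3
ee_pos: [0.6359, -0.1485, 0.0369]
tool_rot: [3.141, -0.001, 1.186]
contact_force: [-0.9, 3.1, 1.6]
gripper_width: 0.203
```

Run:
```python
from h import *
s=get_state(); p=w2j(s['ee_pos'])-[0,-.16,0]; th=np.arctan2(-p[1],-p[0]); print(p,'r',np.hypot(*p[:2]),'th',th,'yaw-th',s['tool_rot'][2]-.1335-th,s['contact_force'],s['torque'])
plan([(lev(t),.1335+t,.04) for t in np.arange(th+.06,1.6,.06)])
```

```text
[-0.03496059 -0.06310049  0.03162539] r 0.07213816645290234 th 1.0648518966417375 yaw-th -0.012702600686142596 [-0.92968867  3.1125139   1.58625274] [ 0.45092288  0.13025905 -0.11578669]
[[0.01,0.11,0.04,0,-0.01,-0.61],[0,0.11,0,0,0,-0.5],[0,0.1,0,0,0,-0.5],[0.01,0.11,0,0,0,-0.5],[0,0.11,0,0,0,-0.5],[0,0.11,0,0,0,-0.5],[0.01,0.11,0,0,0,-0.5],[0,0.1,0,0,0,-0.5]]
```

Emit:
servo_tool:
  motion:
    - [0.01, 0.11, 0, 0, 0, -0.55]
    - [0, 0.11, 0, 0, 0, -0.5]
    - [0, 0.1, 0, 0, 0, -0.5]

```text
time_s: 25.6
ee_pos: [0.6482, -0.1523, 0.0369]
tool_rot: [3.141, -0.0, 1.371]
contact_force: [-0.0, 1.3, 0.9]
gripper_width: 0.193
```

Emit:
servo_tool:
  motion:
    - [0.01, 0.11, 0, 0, 0, -0.5]
    - [0, 0.11, 0, 0, 0, -0.5]
    - [0, 0.11, 0, 0, 0, -0.5]

```text
time_s: 25.9
ee_pos: [0.6611, -0.1538, 0.0369]
tool_rot: [3.141, -0.0, 1.551]
contact_force: [-1.1, 0.9, 3.1]
gripper_width: 0.198
```

Emit:
servo_tool:
  motion:
    - [0.01, 0.11, 0, 0, 0, -0.5]
    - [0, 0.11, 0, 0, 0, -0.5]

```text
time_s: 26.1
ee_pos: [0.6699, -0.1535, 0.0369]
tool_rot: [3.142, 0.0, 1.671]
contact_force: [-1.5, 0.4, 2.0]
gripper_width: 0.202
```

Run:
```python
from h import *
s=get_state(); p=w2j(s['ee_pos'])-[0,-.16,0]; th=np.arctan2(-p[1],-p[0]); print(p,'r',np.hypot(*p[:2]),'th',th,'yaw-th',s['tool_rot'][2]-.1335-th,s['contact_force'],s['torque'])
```

```text
[-0.00190995 -0.07262141  0.03162499] r 0.07264651863157517 th 1.5445022904705157 yaw-th -0.007157256838474568 [-1.49197551  0.42731278  1.96298847] [ 0.07068869  0.27286332 -0.04739714]
```

Emit:
servo_tool:
  motion:
    - [0, 0.05, 0, 0, 0, -0.2]
    - [0, 0.04, 0, 0, 0, -0.1]
    - [0, 0.03, 0, 0, 0, 0]

```text
time_s: 26.4
ee_pos: [0.674, -0.1529, 0.0369]
tool_rot: [-3.14, 0.0, 1.706]
contact_force: [-7.4, 0.4, 7.4]
gripper_width: 0.199
```

Emit:
servo_tool:
  motion:
    - [0, 0.03, 0, 0, 0, 0]
    - [0, 0.03, 0, 0, 0, 0]

```text
time_s: 26.6
ee_pos: [0.6754, -0.1528, 0.0368]
tool_rot: [-3.137, 0.0, 1.707]
contact_force: [-10.2, -0.4, 9.3]
gripper_width: 0.197
```

Emit:
servo_tool:
  motion:
    - [0, -0.04, 0, 0, 0, 0]
    - [0, -0.02, 0, 0, 0, 0]
    - [0, 0, 0, 0, 0, 0]
    - [0, 0, 0, 0, 0, 0]
  hand: 0.5

```text
time_s: 27.0
ee_pos: [0.6744, -0.1527, 0.0359]
tool_rot: [3.141, -0.0, 1.705]
contact_force: [-0.1, -0.5, -0.3]
gripper_width: 0.497
```

Emit:
servo_tool:
  motion:
    - [0, 0, -0.4, 0, 0, 0]
    - [0, 0, -0.8, 0, 0, 0]
    - [0, 0, -0.8, 0, 0, 0]
    - [0, 0, -0.8, 0, 0, 0]
    - [0, 0, -0.8, 0, 0, 0]
    - [0, 0, 0, 0, 0, 0]
    - [0, 0, 0, 0, 0, 0]

```text
time_s: 27.7
ee_pos: [0.6751, -0.153, 0.1822]
tool_rot: [3.139, 0.002, 1.705]
contact_force: [-0.3, 0.1, -0.0]
gripper_width: 0.503
```

Run:
```python
from h import *
d,J=row(); cv2.imwrite('pics/w6.png',d['frame']); edges(J)
x,y,z=J[...,0],J[...,1],J[...,2]
k=(z>.036)&(z<.062)&(y<-.205)&(y>-.295)&(abs(x)<.06)
for yy in np.arange(-.29,-.19,.01):
    q=k&(abs(y-yy)<.003)
    if q.sum()>3: print(round(yy,3),x[q].min().round(4),x[q].max().round(4))
```

```text
27.7 [ 0.0033 -0.2328  0.1769] [3.139e+00 2.000e-03 1.705e+00] 0.5026269956422628

-0.28 -0.0023 0.0142
-0.27 -0.049 0.0141
-0.26 -0.0489 0.014
-0.25 -0.0039 0.014
-0.24 -0.0038 0.013
-0.23 -0.0046 0.012
-0.22 -0.0054 0.0128
-0.21 -0.0044 0.011
```

View pics/w6.png

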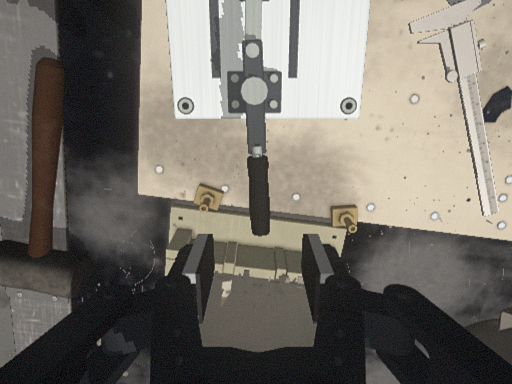

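Emit:
servo_tool:
  motion:
    - [0.9, -0.2, -0.1, 0, 0, 0]
    - [0.9, -0.2, -0.1, 0, 0, 0]
    - [0.9, -0.2, -0.1, 0, 0, 0]
    - [0.9, -0.2, -0.1, 0, 0, 0]
    - [0, 0, 0, 0, 0, 0]
    - [0, 0, 0, 0, 0, 0]

```text
time_s: 28.35
ee_pos: [0.6227, -0.0137, 0.1948]
tool_rot: [-3.14, -0.0, 1.706]
contact_force: [-0.7, 0.7, 0.5]
gripper_width: 0.498
```

Run:
```python
from h import *
d,J=row(); cv2.imwrite('pics/w7.png',d['frame']); edges(J)
x,y,z=J[...,0],J[...,1],J[...,2]
k=(z>.022)&(z<.03)&(abs(x)<.05)&(y<-.04)&(y>-.09); print('pad face y',np.percentile(y[k],[50,95,99]) if k.sum() else None)
```

```text
28.35 [-0.0301 -0.0878  0.1895] [-3.14  -0.     1.706] 0.4984654080055123
x -0.08 [-0.0486, 0.0511]
x -0.06 [-0.0496, 0.0511]
x -0.04 [-0.0495, 0.0511]
x -0.02 [-0.0495, 0.051]
x 0.0 [-0.0494, 0.0512]
x 0.02 [-0.0493, 0.0511]
x 0.04 [-0.0493, 0.0511]
x 0.06 [-0.0492, 0.0513]
y -0.051 -0.0677 0.0744; y -0.039 -0.0836 0.0754; y -0.027 -0.0836 0.0753; y -0.015 -0.084 0.0753; y -0.003 -0.0841 0.0756; y 0.009 -0.0842 0.0756; y 0.021 -0.084 0.0752; y 0.033 -0.084 0.0752; y 0.045 -0.0841 0.0755; 
pad face y [-0.06270183 -0.05418396 -0.05395949]
```

View pics/w7.png

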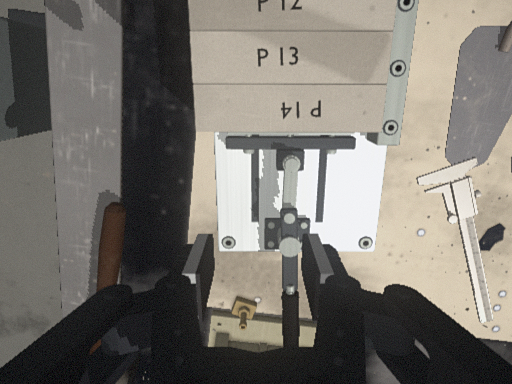

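```bash
python3 -c "
from plant import *
print(manip.hand_in(), get_state()['time_s'])"
```

```text
the job is handed in; nothing more can be done
the job is handed in; nothing more can be done
```

All three prisms are clamped in one tight row against the fence with their far ends on the end stop. I handed the job in at about 28.4 s of the 72 s allowed; no verdict was reported.

**What I did**
- I pushed prism_a and prism_b together against the fence, then pushed each one onto the end stop, and felt contact as the push force rose to about 15–19 N.
- I gripped prism_c, laid it on the bed beside the row, then nudged it against the row and onto the stop.
- I gripped the lever at about 72 mm from its pivot and swung it until it met its end of travel, with about 10 N resistance, then let go and moved clear.

**Last checks (wrist camera after clamping)**

| Check | Reading | Expected |
|---|---|---|
| Far ends, jig x | 75.2–75.6 mm across the row | stop face at 75 |
| Near ends, jig x | -83.6 to -84.2 mm | -85 |
| Row's right face, jig y | -49.2 to -49.6 mm over most of its length, -48.6 at the near end | -50 |
| Lever angle | about 1.6 rad | beyond 1.48 |

- **Not measured:** I could not read how far the pad is pressed back. The camera only shows the pad up against the row.
- **Lever reading:** the camera put the lever slightly past its stated 1.58 rad limit, which I take as calibration error of a couple of millimetres.
- **Camera disagreement:** the top and wrist cameras differed by about 2.5 mm in x. I worked in between them and relied on contact forces for the final seating.
- **Bystanders:** my moves stayed clear of the cube, stopwatch and mallet, but I did not re-measure their positions at the end.

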